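# Set out the barrel beads in the bead tray

## Task

Set out the wooden barrel beads for the craft lesson: stand the three tall barrel-shaped beads upright in the white tray on the desk, exactly one in each of its three round wells, each resting on the bottom of its well. The cube-shaped bead and the flat disc bead do not belong in the tray.

Things in the scene. Friction and masses are not known exactly. Their poses are not given: they have to be found in the camera images.
- bead0_center (a point): one of three identical, interchangeable barrel beads: plain light wood, standing on a flat end on the desk, 34 mm in diameter (straight sides from 8 to 32 mm up, tapering to 25 mm at both ends), 40 mm tall, about 26 g. This point is its centre, 20 mm above its underside; z is the barrel's axis. Its row neighbours, some of them a 34 mm cube bead and a flat disc bead, are 70 mm off or more (centres)
- bead1_center (a point): one of three identical, interchangeable barrel beads: plain light wood, standing on a flat end on the desk, 34 mm in diameter (straight sides from 8 to 32 mm up, tapering to 25 mm at both ends), 40 mm tall, about 26 g. This point is its centre, 20 mm above its underside; z is the barrel's axis
- bead2_center (a point): one of three identical, interchangeable barrel beads: plain light wood, standing on a flat end on the desk, 34 mm in diameter (straight sides from 8 to 32 mm up, tapering to 25 mm at both ends), 40 mm tall, about 26 g. This point is its centre, 20 mm above its underside; z is the barrel's axis
- tray: the white tray, 94 mm (its x) by 274 mm (its y), 13 mm high, fixed to the desk. Origin at the centre of its underside, z up. Three round grey-floored wells, 62 mm across and 8 mm deep, in a row along its y: centres at y = -90, 0 and +90 mm, x = 0; floors 5 mm and rim 13 mm above the desk. Empty at the start; a bead standing in a well rises 32 mm above the rim
Not all that is in view belongs to the job. What is shaped like the part that bears bead0_center but purple or turquoise is not meant.

How it is judged:
At the end, for the whole second after the job is handed in: Each of the three wells holds one barrel bead: its centre within 20 mm of the well's centre along the tray's x and along its y, 18 to 30 mm above the desk (25 mm when it rests on the well's floor), its axis within 0.2 rad of upright, either end up (((x of bead0_center in the frame of tray between -0.02 and 0.02 m and y of bead0_center in the frame of tray between -0.11 and -0.07 m and z of bead0_center in the frame of tray between 0.018 and 0.03 m and angle between the z axis of bead0_center and the z axis of tray, either way round below 0.2 rad) or (x of bead1_center in the frame of tray between -0.02 and 0.02 m and y of bead1_center in the frame of tray between -0.11 and -0.07 m and z of bead1_center in the frame of tray between 0.018 and 0.03 m and angle between the z axis of bead1_center and the z axis of tray, either way round below 0.2 rad) or (x of bead2_center in the frame of tray between -0.02 and 0.02 m and y of bead2_center in the frame of tray between -0.11 and -0.07 m and z of bead2_center in the frame of tray between 0.018 and 0.03 m and angle between the z axis of bead2_center and the z axis of tray, either way round below 0.2 rad)) and ((x of bead0_center in the frame of tray between -0.02 and 0.02 m and y of bead0_center in the frame of tray between -0.02 and 0.02 m and z of bead0_center in the frame of tray between 0.018 and 0.03 m and angle between the z axis of bead0_center and the z axis of tray, either way round below 0.2 rad) or (x of bead1_center in the frame of tray between -0.02 and 0.02 m and y of bead1_center in the frame of tray between -0.02 and 0.02 m and z of bead1_center in the frame of tray between 0.018 and 0.03 m and angle between the z axis of bead1_center and the z axis of tray, either way round below 0.2 rad) or (x of bead2_center in the frame of tray between -0.02 and 0.02 m and y of bead2_center in the frame of tray between -0.02 and 0.02 m and z of bead2_center in the frame of tray between 0.018 and 0.03 m and angle between the z axis of bead2_center and the z axis of tray, either way round below 0.2 rad)) and ((x of bead0_center in the frame of tray between -0.02 and 0.02 m and y of bead0_center in the frame of tray between 0.07 and 0.11 m and z of bead0_center in the frame of tray between 0.018 and 0.03 m and angle between the z axis of bead0_center and the z axis of tray, either way round below 0.2 rad) or (x of bead1_center in the frame of tray between -0.02 and 0.02 m and y of bead1_center in the frame of tray between 0.07 and 0.11 m and z of bead1_center in the frame of tray between 0.018 and 0.03 m and angle between the z axis of bead1_center and the z axis of tray, either way round below 0.2 rad) or (x of bead2_center in the frame of tray between -0.02 and 0.02 m and y of bead2_center in the frame of tray between 0.07 and 0.11 m and z of bead2_center in the frame of tray between 0.018 and 0.03 m and angle between the z axis of bead2_center and the z axis of tray, either way round below 0.2 rad))); the robot touches nothing.
It also fails if it takes over 61 s, if anything falls off the work surface, if the arm or the gripper's body presses on something with over 40 N, if the wrist force passes 120 N, or if a joint passes its speed limit or range.

## Robot

A 6-joint arm with a two-finger parallel gripper is mounted at the origin on the work surface. World frame = base frame: x ahead of the robot, y to its left, z up, the work surface at z = 0. Lengths are in m, angles in rad, forces in N, time in s.
With the tool pointing down it reaches from about 0.35 to 0.975 m from the base axis. Payload 4.9 kg.
Tool frame: the origin (TCP) lies at the very end of the fingers, on their centre line; the grasp point (between the pads) lies 19 mm behind it; z points along the fingers, y is the line along which they close (so a half turn about z gives the same grasp; the last joint's range is limited). The gripper opens to 85 mm and grips with 20 to 120 N. Pads are 22 mm wide; open, the fingers measure 114 mm over their backs; the gripper's body (76 mm by 85 mm) begins 54 mm behind the grasp point. The pads swing forward as they close: fully open they stand 13 mm farther back than shut.
Start: joints at [-1.374, 0.053, 1.613, -0, 1.476, -0.119], TCP at [0.194, -0.594, 0.231] pointing down, gripper open.
Joint ranges: [-3.01, 3.01], [-1.01, 2.22], [0.06, 2.58], [-1.02, 4.17], [0.09, 2.62], [-3.14, 3.14]. Speed limits (rad/s): [2.57, 2.57, 3.14, 3.14, 3.14, 3.14].

## Interface

Orientations are given as a rotation vector (axis times angle).
In Python, from station import ctrl gives the robot as it stands. The module is installed in compiled form; this text tells all that it offers.
- The arm moves only by the tool jog_arm, never from a script. Its argument "steps" is a list of rows, each an object with "delta_rot": the turn, a rotation vector about the tool's x, y, z in degrees, a list of three; "linear": the shift along the tool's x, y, z in m, a list of three; "grip": the finger opening in m, from 0 to 0.0854. In form: [{"delta_rot": [rx, ry, rz], "linear": [x, y, z], "grip": grip}, ...]. A call has 1 to 10 rows; each row shifts and turns the commanded pose from where the row before left it, along the tool's axes as they then stand; what a row does not reach is not made up. A row lasts 1/10 s, in which the tool goes at most 50 mm and 8.59 degrees, less where a joint would pass 70% of its speed; a pose out of reach is approached as far as the arm can. A call with a gripper value outside its range is refused whole. The fingers move at their own pace and stop on an object; "newtons" is the grip in N (left out, the last holds). Time passes only in rows, so rows that do not move let the fingers close. It gives the time, the measured TCP pose, the force, the opening and the grip force at its end, in the units of the state.
- ctrl.get_obs(): the state, without advancing time (a new reading comes with each control period).
- ctrl.get_image(name): name is "scene" or "top" or "wrist"; returns (picture, depth): 384x512x3 uint8, red, green, blue; 384x512 float32, m along the optical axis (not along the pixel's ray), 0 where there is no reading.
- ctrl.camera_info(name): a dict with "camera_matrix" (3x3 intrinsics, pixels), "R" (3x3) and "t" (3): a world point X has camera coordinates R X + t; the wrist camera has in their place "T_tool_cam" (4x4, takes a point from camera to tool coordinates, whose origin is the TCP and whose axes are the flange's). Camera axes: x right, y down, z forward; pixel columns grow to the right and rows downward; lengths in m; the calibration is good to about 2 mm. A picture is of the moment at which its call begins: read the wrist's pose just before it. camera_info takes no time and is no camera call.
- ctrl.finish_job(): hands the job in; it is judged then, once.
The state is a dict: "t": time; "q": joint angles; "dq": joint speeds; "effort": joint torques, N m; "tool_pos": TCP position; "tool_rot": TCP orientation; "contact_force": force on the tool from outside, world axes, zero at the start; "wrist_torque": the same for the moment, N m; "opening": finger opening in m; "grip_force": force on a finger pad.
Only numpy, scipy, OpenCV 4.12 (cv2) and the standard library are available. Lean on these libraries where they do the work, as an engineer would, in place of code of your own. Each camera call takes 0.05 s, during which the arm holds its last target. There are 200 camera calls.

## Working session

There is one attempt and no reset: what is moved stays moved. The work goes in short steps, Python scripts to look and compute and a tool call to move; the robot and the scene stay as the last step left them, time stands still between calls to the robot, and variables do not carry over. Pictures are saved under pics/ and viewed, at most 10 in all, crops included, and the job is handed in when it is done.

Besides the shell and the picture viewer there is one more tool, called after "Emit:" as name(argument=value, ...) on one line, values as JSON. jog_arm: Moves the arm, as the interface text tells. Its arguments: {"type":"object","properties":{"steps":{"type":"array"},"newtons":{"type":"number"}},"required":["steps"]}

```bash
mkdir -p pics; python3 - <<'E'
from station import ctrl
import cv2,numpy as np
o=ctrl.get_obs();print({k:np.round(v,3) for k,v in o.items()})
for n in("top","scene"):
    im,d=ctrl.get_image(n);np.savez(n+".npz",im=im,d=d)
    cv2.imwrite(f"pics/{n}0.png",im[:,:,::-1])
    c=ctrl.camera_info(n);print(n,np.round(c["camera_matrix"],1),np.round(c["R"],3),c["t"])
print(ctrl.camera_info("wrist"))
E
```

```text
{'t': np.float64(0.0), 'q': array([-1.374,  0.053,  1.614,  0.   ,  1.476, -0.119]), 'dq': array([-0.   , -0.   ,  0.001, -0.002,  0.002, -0.   ]), 'effort': array([-2.0000e-03, -3.9368e+01, -3.7018e+01, -0.0000e+00,  7.0000e-03,
        0.0000e+00]), 'tool_pos': array([ 0.194, -0.593,  0.23 ]), 'tool_rot': array([-3.1  , -0.494,  0.   ]), 'contact_force': array([ 0.595, -0.297, -0.434]), 'wrist_torque': array([ 0.048, -0.022,  0.039]), 'grip_force': np.float64(0.0), 'opening': np.float64(0.085)}
top [[395.6   0.  263.5]
 [  0.  395.6 193.5]
 [  0.    0.    1. ]] [[-0.011 -1.    -0.009]
 [-0.993  0.012 -0.121]
 [ 0.122  0.007 -0.993]] [-0.0030849  0.4988017  0.7716266]
scene [[351.9   0.  260.3]
 [  0.  351.9 189.6]
 [  0.    0.    1. ]] [[ 0.721  0.692  0.019]
 [ 0.381 -0.374 -0.845]
 [-0.578  0.617 -0.534]] [-0.35079479 -0.14362734  0.96588661]
{'camera_matrix': array([[271.03595421,   0.        , 254.66420434],
       [  0.        , 271.03595421, 190.14231807],
       [  0.        ,   0.        ,   1.        ]]), 'T_tool_cam': array([[ 5.56329867e-04, -9.54751372e-01, -2.97404622e-01,
         7.62651729e-02],
       [ 9.99999815e-01,  6.04906521e-04, -7.13020759e-05,
        -4.66219992e-04],
       [ 2.47977750e-04, -2.97404527e-01,  9.54751531e-01,
        -1.43261460e-01],
       [ 0.00000000e+00,  0.00000000e+00,  0.00000000e+00,
         1.00000000e+00]])}
```

View pics/top0.png

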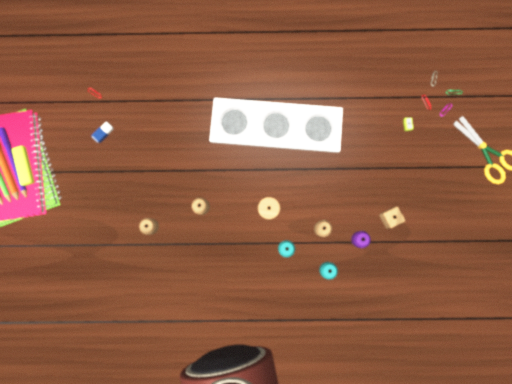

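View pics/scene0.png

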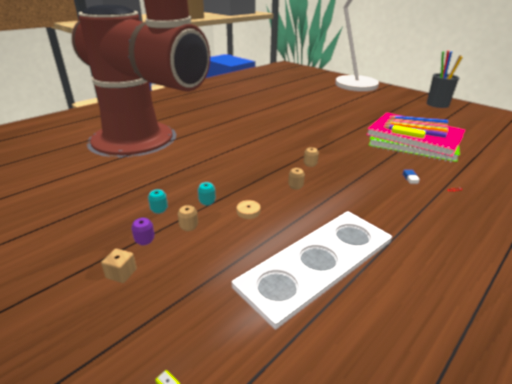

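Top view, light-wood items: (147,227), (199,206) and (323,228) are small round beads. (269,208) is wider and flat in the scene view, so it is the disc. (393,217) is the cube. Turquoise (286,249) and (328,271) and purple (361,239) are excluded. The tray wells are at (234,121), (276,125) and (318,128). Next I measure and confirm in an enlarged crop.

```bash
cat > h.py <<'E'
import numpy as np,cv2
from scipy.spatial.transform import Rotation as Ro
from station import ctrl
def ray(uv,K,Rwc,c,z):
    d=Rwc@np.linalg.solve(K,[uv[0],uv[1],1]);return c+d*(z-c[2])/d[2]
def fixed(n):
    i=ctrl.camera_info(n);R=np.array(i["R"]);return np.array(i["camera_matrix"]),R.T,-R.T@np.array(i["t"])
def blobs(m,lo,hi):
    n,l,s,c=cv2.connectedComponentsWithStats(m.astype(np.uint8))
    return [(c[i],s[i]) for i in range(1,n) if lo<s[i][4]<hi]
E
python3 - <<'E'
from h import *
z=np.load("top.npz");im=z["im"];d=z["d"];hsv=cv2.cvtColor(im,cv2.COLOR_RGB2HSV)
cam=fixed("top");roi=np.zeros(im.shape[:2],bool);roi[80:300,120:415]=1
H,S,V=[hsv[...,i] for i in range(3)]
wood=(H>10)&(H<25)&(V>140)&(S<190)&roi
for nm,m in(("wood",wood),("turq",(H>80)&(H<105)&(S>100)&roi),("purp",(H>120)&(H<160)&(S>100)&roi)):
  for c,s in blobs(cv2.morphologyEx(m.astype(np.uint8),cv2.MORPH_CLOSE,np.ones((7,7))),60,2000):
    u,v=c.astype(int);dd=d[v,u+4];P=np.linalg.solve(cam[0],[u+4,v,1])*dd
    print(nm,c.round(1),s[2:],"z",round((cam[1]@P+cam[2])[2],3),ray(c,*cam,.035).round(3))
tray=((S<60)&(V>90)&roi).astype(np.uint8)
cn=max(cv2.findContours(tray,0,2)[0],key=cv2.contourArea)
r=cv2.minAreaRect(cn);print(r)
print([ray(p,*cam,.013).round(3) for p in cv2.boxPoints(r)], ray(r[0],*cam,.013))
white=(S<60)&(V>215)&roi
g=((S<60)&(V<215)&(V>90)&roi)
for c,s in blobs(g,200,3000):print("well",c,s[2:],ray(c,*cam,.006).round(4))
cv2.imwrite("pics/crop.png",cv2.resize(im[180:290,130:410],None,fx=2.8,fy=2.8,interpolation=2)[:,:,::-1])
E
```

```text
wood [228.2 112.5] [25 18 71] z 0.009 [0.668 0.062 0.035]
wood [270.5 114.8] [22 17 62] z 0.004 [ 0.662 -0.025  0.035]
wood [378.5 175.3] [ 29  12 134] z 0.0 [ 0.532 -0.242  0.035]
turq [286.  248.4] [ 15  16 197] z 0.039 [ 0.388 -0.052  0.035]
turq [328.1 270.3] [ 17  16 221] z 0.041 [ 0.345 -0.134  0.035]
purp [360.8 239.2] [ 19  17 252] z 0.042 [ 0.405 -0.201  0.035]
((275.9971008300781, 124.20245361328125), (131.81068420410156, 47.00788879394531), 4.635463237762451)
[array([0.611, 0.106, 0.013]), array([0.714, 0.098, 0.013]), array([ 0.686, -0.181,  0.013]), array([ 0.584, -0.17 ,  0.013])] [ 0.64833436 -0.03700198  0.013     ]
well [233.53571429 121.5625    ] [ 25  24 448] [0.6575 0.0535 0.006 ]
well [275.64150943 124.81603774] [ 24  23 424] [ 0.6491 -0.0364  0.006 ]
well [317.96949891 128.21786492] [ 25  24 459] [ 0.6404 -0.1264  0.006 ]
```

View pics/crop.png

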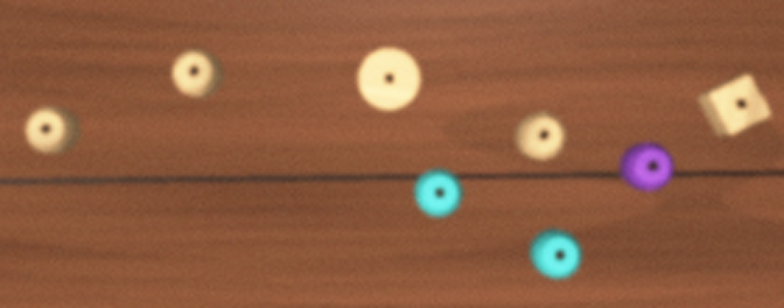

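The crop confirms three barrels, at about (146,226), (199,206) and (324,228) in full-image pixels. The disc and the cube are clearly different. The finger backs would meet the well rim if I gripped low, so I'll grip high, with the TCP 10 mm above the bead's underside.

```bash
python3 - <<'E'
from h import *
z=np.load("top.npz");im=z["im"];d=z["d"].astype(float);cam=fixed("top");K=cam[0]
v,u=np.mgrid[:384,:512];P=np.dstack([(u-K[0,2])/K[0,0]*d,(v-K[1,2])/K[1,1]*d,d])@cam[1].T+cam[2]
hsv=cv2.cvtColor(im,cv2.COLOR_RGB2HSV)
m=(P[...,2]>.032)&(d>0);m[:180]=0;m[300:]=0;m[:,:120]=0;m[:,415:]=0
for c,s in blobs(m,30,900):
    print(c.round(1),s[2:],ray(c,*cam,.038).round(4),hsv[int(c[1]),int(c[0])+4])
for h in((146.4,225.7),(199.3,205.7),(323.9,227.9)):print("hole",ray(h,*cam,.04).round(4))
o=ctrl.get_obs();print(np.degrees(Ro.from_rotvec(o["tool_rot"]).as_matrix()[:2,0]@[[0],[1]]),Ro.from_rotvec(o["tool_rot"]).as_matrix().round(4))
E
```

```text
[199.5 205.3] [ 16  16 202] [0.4756 0.1194 0.038 ] [ 20  96 238]
[394.  216.7] [ 21  20 251] [ 0.4482 -0.2679  0.038 ] [ 18 104 230]
[147.  225.7] [ 17  17 206] [0.436  0.2238 0.038 ] [ 20  94 241]
[323.3 227.9] [ 17  17 214] [ 0.4277 -0.127   0.038 ] [ 21  90 245]
[362.  238.9] [ 17  17 208] [ 0.405  -0.2026  0.038 ] [141 142 190]
[286.6 248.3] [ 16  17 212] [ 0.3883 -0.0534  0.038 ] [ 89 140 237]
[329.1 270.3] [ 17  17 218] [ 0.3447 -0.1359  0.038 ] [ 89 139 237]
hole [0.436  0.2244 0.04  ]
hole [0.4746 0.1195 0.04  ]
hole [ 0.4276 -0.1279  0.04  ]
[17.79623388] [[ 9.505e-01  3.106e-01 -4.000e-04]
 [ 3.106e-01 -9.505e-01  1.900e-03]
 [ 2.000e-04 -1.900e-03 -1.000e+00]]
```

Emit:
jog_arm(steps=[{"delta_rot": [0, 0, 6.03], "linear": [0, 0, 0], "grip": 0.06}, {"delta_rot": [0, 0, 6.03], "linear": [0, 0, 0], "grip": 0.06}, {"delta_rot": [0, 0, 6.03], "linear": [0, 0, 0], "grip": 0.06}, {"delta_rot": [0, 0, 0], "linear": [0.017, -0.033, 0.008], "grip": 0.06}, {"delta_rot": [0, 0, 0], "linear": [0.017, -0.033, 0.008], "grip": 0.06}, {"delta_rot": [0, 0, 0], "linear": [0.017, -0.033, 0.008], "grip": 0.06}, {"delta_rot": [0, 0, 0], "linear": [0.017, -0.033, 0.008], "grip": 0.06}, {"delta_rot": [0, 0, 0], "linear": [0.017, -0.033, 0.008], "grip": 0.06}, {"delta_rot": [0, 0, 0], "linear": [0.017, -0.033, 0.008], "grip": 0.06}, {"delta_rot": [0, 0, 0], "linear": [0.017, -0.033, 0.008], "grip": 0.06}], newtons=30)

```text
t: 1.1
tool_pos: [0.3134, -0.3614, 0.1745]
tool_rot: [-3.141, 0.0, 0.0]
contact_force: [0.5, -0.0, 0.1]
opening: 0.0597
grip_force: 0.0
```

Emit:
jog_arm(steps=[{"delta_rot": [0, 0, 0], "linear": [0.017, -0.033, 0.007], "grip": 0.06}, {"delta_rot": [0, 0, 0], "linear": [0.017, -0.033, 0.007], "grip": 0.06}, {"delta_rot": [0, 0, 0], "linear": [0.017, -0.033, 0.007], "grip": 0.06}, {"delta_rot": [0, 0, 0], "linear": [0.017, -0.033, 0.007], "grip": 0.06}, {"delta_rot": [0, 0, 0], "linear": [0.017, -0.033, 0.007], "grip": 0.06}, {"delta_rot": [0, 0, 0], "linear": [0.017, -0.033, 0.007], "grip": 0.06}, {"delta_rot": [0, 0, 0], "linear": [0.017, -0.033, 0.007], "grip": 0.06}, {"delta_rot": [0, 0, 0], "linear": [0, 0, 0], "grip": 0.06}, {"delta_rot": [0, 0, 0], "linear": [0, 0, 0], "grip": 0.06}])

```text
t: 2.0
tool_pos: [0.4318, -0.1314, 0.1258]
tool_rot: [-3.142, -0.003, 0.002]
contact_force: [0.6, -0.2, -0.1]
opening: 0.0598
grip_force: 0.0
```

```bash
cat >> h.py <<'E'
def wrist(name):
    o=ctrl.get_obs();im,d=ctrl.get_image("wrist");i=ctrl.camera_info("wrist");T=np.array(i["T_tool_cam"]);K=np.array(i["camera_matrix"])
    R=Ro.from_rotvec(o["tool_rot"]).as_matrix();cv2.imwrite(f"pics/{name}.png",im[:,:,::-1])
    v,u=np.mgrid[:384,:512];d=d.astype(float)
    P=np.dstack([(u-K[0,2])/K[0,0]*d,(v-K[1,2])/K[1,1]*d,d])@(R@T[:3,:3]).T+R@T[:3,3]+o["tool_pos"]
    return o,im,d,P,(K,R@T[:3,:3],R@T[:3,3]+o["tool_pos"])
def tops(im,d,P):
    """centres of flat bead tops at 37-43 mm"""
    m=(np.abs(P[...,2]-.040)<.003)&(d>0)
    hsv=cv2.cvtColor(im,cv2.COLOR_RGB2HSV)
    for c,s in blobs(m,60,6000):
        q=P[m&(np.hypot(*(P[...,:2]-P[int(c[1])+5,int(c[0])+5,:2]).transpose(2,0,1))<.03)]
        print(c.round(1),s[2:],"mid xyz",((q.min(0)+q.max(0))/2).round(4),"size",np.ptp(q,axis=0).round(3),hsv[int(c[1])+5,int(c[0])+5])
E
python3 - <<'E'
from h import *
o,im,d,P,cam=wrist("w1");print(o["tool_pos"].round(4),o["tool_rot"].round(4));tops(im,d,P)
E
```

```text
[ 0.4318 -0.1314  0.1258] [-3.1415e+00 -3.3000e-03  1.9000e-03]
[249.4 197.4] [ 32  31 747] mid xyz [ 0.429  -0.1262  0.0397] size [0.029 0.028 0.005] [ 19  99 224]
[331.3 220.8] [ 32  29 683] mid xyz [ 0.4059 -0.202   0.0398] size [0.029 0.029 0.005] [143 124 167]
[169.4 235. ] [ 30  27 522] mid xyz [ 0.3905 -0.0516  0.0399] size [0.026 0.027 0.006] [ 87 135 151]
[258.4 277.1] [ 29  26 567] mid xyz [ 0.3463 -0.1345  0.0398] size [0.027 0.028 0.005] [ 89 196 203]
```

View pics/w1.png

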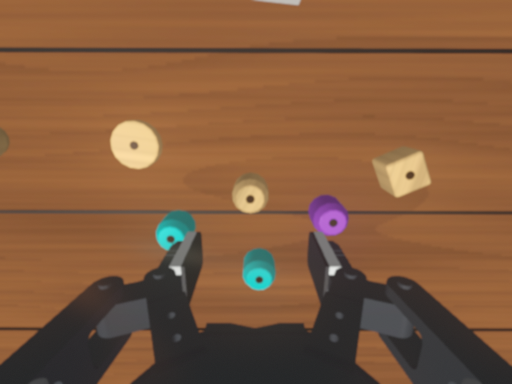

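The wrist view shows the target barrel at (249,197) between the fingers. It sits about 3 mm and 5 mm off the TCP and agrees with the top view.

Emit:
jog_arm(steps=[{"delta_rot": [0, 0, 0], "linear": [-0.003, -0.005, 0.02], "grip": 0.06}, {"delta_rot": [0, 0, 0], "linear": [0, 0, 0.032], "grip": 0.06}, {"delta_rot": [0, 0, 0], "linear": [0, 0, 0.032], "grip": 0.06}, {"delta_rot": [0, 0, 0], "linear": [0, 0, 0.032], "grip": 0.06}, {"delta_rot": [0, 0, 0], "linear": [0, 0, 0], "grip": 0.06}, {"delta_rot": [0, 0, 0], "linear": [0, 0, 0], "grip": 0.025}, {"delta_rot": [0, 0, 0], "linear": [0, 0, 0], "grip": 0.025}, {"delta_rot": [0, 0, 0], "linear": [0, 0, 0], "grip": 0.025}, {"delta_rot": [0, 0, 0], "linear": [0, 0, 0], "grip": 0.025}, {"delta_rot": [0, 0, 0], "linear": [0, 0, 0], "grip": 0.025}], newtons=30)

```text
t: 3.05
tool_pos: [0.4308, -0.1281, 0.0125]
tool_rot: [3.139, 0.0, 0.005]
contact_force: [-0.4, -1.0, 7.3]
opening: 0.0325
grip_force: 30.4
```

The opening of 32.5 mm and the 7 N upward force suggest the pads are on the top taper. I'll reopen, go 5 mm lower and regrip.

Emit:
jog_arm(steps=[{"delta_rot": [0, 0, 0], "linear": [0, 0, 0], "grip": 0.055}, {"delta_rot": [0, 0, 0], "linear": [0, 0, 0], "grip": 0.055}, {"delta_rot": [0, 0, 0], "linear": [0, 0, 0], "grip": 0.055}, {"delta_rot": [0, 0, 0], "linear": [-0.001, 0, 0.003], "grip": 0.055}, {"delta_rot": [0, 0, 0], "linear": [0, 0, 0], "grip": 0.055}, {"delta_rot": [0, 0, 0], "linear": [0, 0, 0], "grip": 0.025}, {"delta_rot": [0, 0, 0], "linear": [0, 0, 0], "grip": 0.025}, {"delta_rot": [0, 0, 0], "linear": [0, 0, 0], "grip": 0.025}, {"delta_rot": [0, 0, 0], "linear": [0, 0, 0], "grip": 0.025}, {"delta_rot": [0, 0, 0], "linear": [0, 0, 0], "grip": 0.025}], newtons=30)

```text
t: 4.05
tool_pos: [0.4281, -0.1271, 0.0073]
tool_rot: [3.142, 0.0, 0.0]
contact_force: [0.1, -0.0, -0.2]
opening: 0.0324
grip_force: 29.8
```

Emit:
jog_arm(steps=[{"delta_rot": [0, 0, 0], "linear": [0, 0, -0.01], "grip": 0.025}, {"delta_rot": [0, 0, 0], "linear": [0, 0, -0.03], "grip": 0.025}, {"delta_rot": [0, 0, 0], "linear": [0, 0, -0.03], "grip": 0.025}, {"delta_rot": [0, 0, 0], "linear": [0.03, 0, 0], "grip": 0.025}, {"delta_rot": [0, 0, 0], "linear": [0.04, 0, 0], "grip": 0.025}, {"delta_rot": [0, 0, 0], "linear": [0.04, 0, 0], "grip": 0.025}, {"delta_rot": [0, 0, 0], "linear": [0.04, 0, 0], "grip": 0.025}, {"delta_rot": [0, 0, 0], "linear": [0.04, 0, 0], "grip": 0.025}, {"delta_rot": [0, 0, 0], "linear": [0.022, 0, 0], "grip": 0.025}, {"delta_rot": [0, 0, 0], "linear": [0, 0, 0], "grip": 0.025}])

```text
t: 5.05
tool_pos: [0.6427, -0.1271, 0.0783]
tool_rot: [3.141, 0.002, 0.003]
contact_force: [-1.3, -0.0, 0.1]
opening: 0.0327
grip_force: 29.9
```

```bash
python3 - <<'E'
from h import *
o,im,d,P,cam=wrist("w2");print(o["tool_pos"].round(4),o["opening"],o["grip_force"])
E
```

```text
[ 0.6427 -0.1271  0.0783] 0.032701389942311095 29.89569373894483
```

View pics/w2.png

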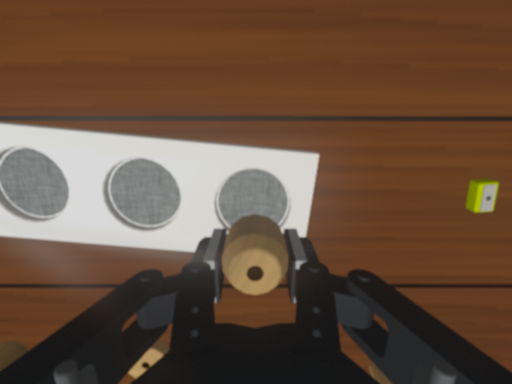

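The bead is held upright at (256,255), above the end well. I'll lower it, open slightly and rise.

Emit:
jog_arm(steps=[{"delta_rot": [0, 0, 0], "linear": [0, 0, 0.02], "grip": 0.025}, {"delta_rot": [0, 0, 0], "linear": [0, 0, 0.025], "grip": 0.025}, {"delta_rot": [0, 0, 0], "linear": [0, 0, 0.015], "grip": 0.025}, {"delta_rot": [0, 0, 0], "linear": [0, 0, 0.004], "grip": 0.025}, {"delta_rot": [0, 0, 0], "linear": [0, 0, 0], "grip": 0.025}, {"delta_rot": [0, 0, 0], "linear": [0, 0, 0], "grip": 0.025}])

```text
t: 5.7
tool_pos: [0.64, -0.1272, 0.0139]
tool_rot: [3.141, -0.0, 0.001]
contact_force: [0.1, -0.3, -0.7]
opening: 0.0326
grip_force: 29.9
```

Emit:
jog_arm(steps=[{"delta_rot": [0, 0, 0], "linear": [0, 0, 0], "grip": 0.044}, {"delta_rot": [0, 0, 0], "linear": [0, 0, 0], "grip": 0.044}, {"delta_rot": [0, 0, 0], "linear": [0, 0, 0], "grip": 0.044}, {"delta_rot": [0, 0, 0], "linear": [0, 0, -0.01], "grip": 0.05}, {"delta_rot": [0, 0, 0], "linear": [0, 0, -0.03], "grip": 0.06}, {"delta_rot": [0, 0, 0], "linear": [0, 0, -0.04], "grip": 0.06}, {"delta_rot": [0, 0, 0], "linear": [0, 0, -0.03], "grip": 0.06}, {"delta_rot": [0, 0, 0], "linear": [0, 0, 0], "grip": 0.06}])

```text
t: 6.5
tool_pos: [0.644, -0.1282, 0.1311]
tool_rot: [3.138, 0.0, 0.018]
contact_force: [1.3, 0.5, 0.2]
opening: 0.0597
grip_force: 0.0
```

```bash
cat >> h.py <<'E'
def look():
    im,d=ctrl.get_image("top");d=d.astype(float);K,R,c=fixed("top")
    v,u=np.mgrid[:384,:512];P=np.dstack([(u-K[0,2])/K[0,0]*d,(v-K[1,2])/K[1,1]*d,d])@R.T+c
    m=(P[...,2]>.028)&(P[...,2]<.055)&(d>0);m[:90]=0;m[300:]=0;m[:,:120]=0;m[:,415:]=0
    for q,s in blobs(m,30,900):print(q.round(1),s[2:],"top z",np.median(P[...,2][int(q[1])-4:int(q[1])+5,int(q[0])-4:int(q[0])+5]).round(3),ray(q,K,R,c,.04).round(4))
    return im
E
python3 - <<'E'
from h import *
look();print(ctrl.get_obs()["tool_pos"])
E
```

```text
[199.8 205.4] [ 17  16 218] top z 0.04 [0.4752 0.1184 0.04  ]
[393.5 216.8] [ 22  21 296] top z 0.034 [ 0.448  -0.2663  0.04  ]
[147.3 225.8] [ 18  17 221] top z 0.04 [0.4357 0.2227 0.04  ]
[ 0.64236914 -0.12773982  0.12789533]
```

Emit:
jog_arm(steps=[{"delta_rot": [0, 0, 0], "linear": [-0.02, -0.031, 0], "grip": 0.06}, {"delta_rot": [0, 0, 0], "linear": [-0.02, -0.031, 0], "grip": 0.06}, {"delta_rot": [0, 0, 0], "linear": [-0.02, -0.031, 0], "grip": 0.06}, {"delta_rot": [0, 0, 0], "linear": [-0.02, -0.031, 0], "grip": 0.06}, {"delta_rot": [0, 0, 0], "linear": [-0.02, -0.031, 0], "grip": 0.06}, {"delta_rot": [0, 0, 0], "linear": [-0.02, -0.031, 0], "grip": 0.06}, {"delta_rot": [0, 0, 0], "linear": [-0.02, -0.031, 0], "grip": 0.06}, {"delta_rot": [0, 0, 0], "linear": [-0.025, -0.029, 0], "grip": 0.06}, {"delta_rot": [0, 0, 0], "linear": [0, 0, 0], "grip": 0.06}, {"delta_rot": [0, 0, 0], "linear": [0, 0, 0], "grip": 0.06}])

```text
t: 7.55
tool_pos: [0.4741, 0.1193, 0.1223]
tool_rot: [3.141, 0.003, -0.002]
contact_force: [-0.1, 0.1, 0.0]
opening: 0.0596
grip_force: 0.0
```

```bash
python3 - <<'E'
from h import *
look();o,im,d,P,cam=wrist("w3");print(o["tool_pos"].round(4));tops(im,d,P)
E
```

```text
[320.5 124.4] [ 16  17 217] top z 0.045 [ 0.6384 -0.1272  0.04  ]
[393.5 216.8] [ 22  21 295] top z 0.034 [ 0.4478 -0.2663  0.04  ]
[147.4 225.8] [ 18  17 222] top z 0.04 [0.4358 0.2224 0.04  ]
[361.7 238.9] [ 17  17 227] top z 0.04 [ 0.4051 -0.2015  0.04  ]
[286.4 248.3] [ 16  17 222] top z 0.04 [ 0.3885 -0.053   0.04  ]
[328.9 270.2] [ 17  17 231] top z 0.04 [ 0.3451 -0.1351  0.04  ]
[0.4748 0.1187 0.1226]
[251.6 193. ] [ 33  32 787] mid xyz [0.4771 0.1225 0.0399] size [0.029 0.028 0.006] [ 19 106 203]
[138.5 234. ] [ 31  28 679] mid xyz [0.4373 0.2264 0.0399] size [0.028 0.028 0.006] [ 19 101 214]
[429.5 277.8] [ 31  27 555] mid xyz [ 0.3902 -0.0509  0.0399] size [0.027 0.029 0.006] [ 87 149 135]
[500.  315.4] [ 26  24 479] mid xyz [ 0.3462 -0.1316  0.0398] size [0.027 0.025 0.006] [ 87 152 124]
```

The first bead stands in its well with its top at 45 mm. Now the second.

Emit:
jog_arm(steps=[{"delta_rot": [0, 0, 0], "linear": [0.001, -0.002, 0.025], "grip": 0.06}, {"delta_rot": [0, 0, 0], "linear": [0, 0, 0.03], "grip": 0.06}, {"delta_rot": [0, 0, 0], "linear": [0, 0, 0.03], "grip": 0.06}, {"delta_rot": [0, 0, 0], "linear": [0, 0, 0.03], "grip": 0.06}, {"delta_rot": [0, 0, 0], "linear": [0, 0, 0], "grip": 0.06}, {"delta_rot": [0, 0, 0], "linear": [0, 0, 0], "grip": 0.06}, {"delta_rot": [0, 0, 0], "linear": [0, 0, 0], "grip": 0.025}, {"delta_rot": [0, 0, 0], "linear": [0, 0, 0], "grip": 0.025}, {"delta_rot": [0, 0, 0], "linear": [0, 0, 0], "grip": 0.025}, {"delta_rot": [0, 0, 0], "linear": [0, 0, 0], "grip": 0.025}])

```text
t: 8.65
tool_pos: [0.4781, 0.121, 0.0106]
tool_rot: [3.141, 0.001, 0.007]
contact_force: [-0.5, -0.6, 7.1]
opening: 0.0329
grip_force: 30.3
```

Emit:
jog_arm(steps=[{"delta_rot": [0, 0, 0], "linear": [0, 0, 0], "grip": 0.025}, {"delta_rot": [0, 0, 0], "linear": [0, 0, 0], "grip": 0.025}])

```text
t: 8.85
tool_pos: [0.4781, 0.121, 0.0106]
tool_rot: [3.141, 0.001, 0.007]
contact_force: [-0.3, -1.1, 7.5]
opening: 0.0326
grip_force: 30.3
```

The 7 N comes from the pads swinging forward as they close. The grip is firm, so I lift and carry it to the middle well.

Emit:
jog_arm(steps=[{"delta_rot": [0, 0, 0], "linear": [0, 0, -0.01], "grip": 0.025}, {"delta_rot": [0, 0, 0], "linear": [0, 0, -0.03], "grip": 0.025}, {"delta_rot": [0, 0, 0], "linear": [0, 0, -0.035], "grip": 0.025}, {"delta_rot": [0, 0, 0], "linear": [0.0285, 0.0262, 0], "grip": 0.025}, {"delta_rot": [0, 0, 0], "linear": [0.0285, 0.0262, 0], "grip": 0.025}, {"delta_rot": [0, 0, 0], "linear": [0.0285, 0.0262, 0], "grip": 0.025}, {"delta_rot": [0, 0, 0], "linear": [0.0285, 0.0262, 0], "grip": 0.025}, {"delta_rot": [0, 0, 0], "linear": [0.0285, 0.0262, 0], "grip": 0.025}, {"delta_rot": [0, 0, 0], "linear": [0.0285, 0.0262, 0], "grip": 0.025}, {"delta_rot": [0, 0, 0], "linear": [0, 0, 0], "grip": 0.025}])

```text
t: 9.85
tool_pos: [0.6498, -0.0394, 0.0843]
tool_rot: [3.14, -0.005, 0.004]
contact_force: [0.0, 0.6, -0.7]
opening: 0.0327
grip_force: 29.9
```

Emit:
jog_arm(steps=[{"delta_rot": [0, 0, 0], "linear": [0, 0, 0], "grip": 0.025}, {"delta_rot": [0, 0, 0], "linear": [0, 0, 0], "grip": 0.025}])

```text
t: 10.05
tool_pos: [0.6461, -0.0354, 0.0832]
tool_rot: [-3.141, -0.001, 0.002]
contact_force: [-0.6, -1.2, -0.7]
opening: 0.0328
grip_force: 29.9
```

Emit:
jog_arm(steps=[{"delta_rot": [0, 0, 0], "linear": [0.002, 0.001, 0.02], "grip": 0.025}, {"delta_rot": [0, 0, 0], "linear": [0, 0, 0.025], "grip": 0.025}, {"delta_rot": [0, 0, 0], "linear": [0, 0, 0.015], "grip": 0.025}, {"delta_rot": [0, 0, 0], "linear": [0, 0, 0.006], "grip": 0.025}, {"delta_rot": [0, 0, 0], "linear": [0, 0, 0], "grip": 0.025}, {"delta_rot": [0, 0, 0], "linear": [0, 0, 0], "grip": 0.025}, {"delta_rot": [0, 0, 0], "linear": [0, 0, 0], "grip": 0.025}])

```text
t: 10.75
tool_pos: [0.6495, -0.0371, 0.0182]
tool_rot: [3.141, 0.0, 0.002]
contact_force: [0.2, 0.1, -0.2]
opening: 0.0325
grip_force: 30.1
```

Emit:
jog_arm(steps=[{"delta_rot": [0, 0, 0], "linear": [0, 0, 0], "grip": 0.044}, {"delta_rot": [0, 0, 0], "linear": [0, 0, 0], "grip": 0.044}, {"delta_rot": [0, 0, 0], "linear": [0, 0, 0], "grip": 0.044}, {"delta_rot": [0, 0, 0], "linear": [0, 0, -0.01], "grip": 0.05}, {"delta_rot": [0, 0, 0], "linear": [0, 0, -0.03], "grip": 0.06}, {"delta_rot": [0, 0, 0], "linear": [0, 0, -0.04], "grip": 0.06}, {"delta_rot": [0, 0, 0], "linear": [0, 0, -0.03], "grip": 0.06}, {"delta_rot": [0, 0, 0], "linear": [0, 0, 0], "grip": 0.06}, {"delta_rot": [0, 0, 0], "linear": [0, 0, 0], "grip": 0.06}])

```text
t: 11.65
tool_pos: [0.6498, -0.0374, 0.1291]
tool_rot: [3.141, 0.0, 0.004]
contact_force: [-0.3, 0.0, -0.3]
opening: 0.0596
grip_force: 0.0
```

Emit:
jog_arm(steps=[{"delta_rot": [0, 0, 0], "linear": [-0.0237, -0.029, 0], "grip": 0.06}, {"delta_rot": [0, 0, 0], "linear": [-0.0237, -0.029, 0], "grip": 0.06}, {"delta_rot": [0, 0, 0], "linear": [-0.0237, -0.029, 0], "grip": 0.06}, {"delta_rot": [0, 0, 0], "linear": [-0.0237, -0.029, 0], "grip": 0.06}, {"delta_rot": [0, 0, 0], "linear": [-0.0237, -0.029, 0], "grip": 0.06}, {"delta_rot": [0, 0, 0], "linear": [-0.0237, -0.029, 0], "grip": 0.06}, {"delta_rot": [0, 0, 0], "linear": [-0.0237, -0.029, 0], "grip": 0.06}, {"delta_rot": [0, 0, 0], "linear": [-0.0237, -0.029, 0], "grip": 0.06}, {"delta_rot": [0, 0, 0], "linear": [-0.0237, -0.029, 0], "grip": 0.06}, {"delta_rot": [0, 0, 0], "linear": [0, 0, 0], "grip": 0.06}])

```text
t: 12.65
tool_pos: [0.432, 0.2257, 0.125]
tool_rot: [3.141, 0.007, -0.007]
contact_force: [0.5, -0.1, -0.0]
opening: 0.0597
grip_force: 0.0
```

Emit:
jog_arm(steps=[{"delta_rot": [0, 0, 0], "linear": [0, 0, 0], "grip": 0.06}, {"delta_rot": [0, 0, 0], "linear": [0, 0, 0], "grip": 0.06}])

```text
t: 12.85
tool_pos: [0.4357, 0.2231, 0.1265]
tool_rot: [3.141, -0.001, -0.002]
contact_force: [-0.4, 0.2, -0.4]
opening: 0.0601
grip_force: 0.0
```

```bash
python3 - <<'E'
from h import *
look();o,im,d,P,cam=wrist("w4");print(o["tool_pos"].round(4));tops(im,d,P)
E
```

```text
[276.7 121.7] [ 16  17 216] top z 0.045 [ 0.6454 -0.0377  0.04  ]
[320.5 124.4] [ 16  18 218] top z 0.044 [ 0.6384 -0.1272  0.04  ]
[393.6 216.8] [ 22  21 292] top z 0.034 [ 0.448  -0.2665  0.04  ]
[147.1 231.6] [13  5 45] top z 0.038 [0.4244 0.2227 0.04  ]
[361.6 238.9] [ 17  17 229] top z 0.04 [ 0.4051 -0.2015  0.04  ]
[286.4 248.3] [ 16  17 222] top z 0.04 [ 0.3885 -0.053   0.04  ]
[328.9 270.2] [ 17  17 232] top z 0.04 [ 0.3451 -0.1351  0.04  ]
[0.436  0.2229 0.1267]
[250.6 193. ] [ 32  31 740] mid xyz [0.437  0.2271 0.0399] size [0.029 0.028 0.006] [ 19  96 234]
```

Emit:
jog_arm(steps=[{"delta_rot": [0, 0, 0], "linear": [0.001, -0.002, 0.025], "grip": 0.055}, {"delta_rot": [0, 0, 0], "linear": [0, 0, 0.03], "grip": 0.055}, {"delta_rot": [0, 0, 0], "linear": [0, 0, 0.03], "grip": 0.055}, {"delta_rot": [0, 0, 0], "linear": [0, 0, 0.033], "grip": 0.055}, {"delta_rot": [0, 0, 0], "linear": [0, 0, 0], "grip": 0.055}, {"delta_rot": [0, 0, 0], "linear": [0, 0, 0], "grip": 0.055}, {"delta_rot": [0, 0, 0], "linear": [0, 0, 0], "grip": 0.025}, {"delta_rot": [0, 0, 0], "linear": [0, 0, 0], "grip": 0.025}, {"delta_rot": [0, 0, 0], "linear": [0, 0, 0], "grip": 0.025}, {"delta_rot": [0, 0, 0], "linear": [0, 0, 0], "grip": 0.025}])

```text
t: 13.95
tool_pos: [0.4388, 0.2263, 0.0117]
tool_rot: [-3.141, -0.0, -0.007]
contact_force: [-0.1, -0.1, 7.0]
opening: 0.0325
grip_force: 30.5
```

Emit:
jog_arm(steps=[{"delta_rot": [0, 0, 0], "linear": [0, 0, 0], "grip": 0.025}, {"delta_rot": [0, 0, 0], "linear": [0, 0, 0], "grip": 0.025}])

```text
t: 14.15
tool_pos: [0.4389, 0.2263, 0.0118]
tool_rot: [-3.141, -0.0, -0.007]
contact_force: [1.0, -1.3, 7.2]
opening: 0.0327
grip_force: 30.5
```

Emit:
jog_arm(steps=[{"delta_rot": [0, 0, 0], "linear": [0, 0, -0.01], "grip": 0.025}, {"delta_rot": [0, 0, 0], "linear": [0, 0, -0.03], "grip": 0.025}, {"delta_rot": [0, 0, 0], "linear": [0, 0, -0.035], "grip": 0.025}, {"delta_rot": [0, 0, 0], "linear": [0.0313, 0.0245, 0], "grip": 0.025}, {"delta_rot": [0, 0, 0], "linear": [0.0313, 0.0245, 0], "grip": 0.025}, {"delta_rot": [0, 0, 0], "linear": [0.0313, 0.0245, 0], "grip": 0.025}, {"delta_rot": [0, 0, 0], "linear": [0.0313, 0.0245, 0], "grip": 0.025}, {"delta_rot": [0, 0, 0], "linear": [0.0313, 0.0245, 0], "grip": 0.025}, {"delta_rot": [0, 0, 0], "linear": [0.0313, 0.0245, 0], "grip": 0.025}, {"delta_rot": [0, 0, 0], "linear": [0.0313, 0.0245, 0], "grip": 0.025}])

```text
t: 15.15
tool_pos: [0.6568, 0.0532, 0.0848]
tool_rot: [-3.141, 0.0, 0.0]
contact_force: [0.1, 0.4, -0.5]
opening: 0.0325
grip_force: 29.9
```

Emit:
jog_arm(steps=[{"delta_rot": [0, 0, 0], "linear": [0, 0, 0], "grip": 0.025}, {"delta_rot": [0, 0, 0], "linear": [0, 0, 0], "grip": 0.025}, {"delta_rot": [0, 0, 0], "linear": [0, 0, 0], "grip": 0.025}])

```text
t: 15.45
tool_pos: [0.6549, 0.0549, 0.0843]
tool_rot: [-3.141, -0.001, 0.002]
contact_force: [-0.2, -0.3, 0.5]
opening: 0.0328
grip_force: 29.9
```

Target release TCP z is about 0.018, so 0.066 down.

Emit:
jog_arm(steps=[{"delta_rot": [0, 0, 0], "linear": [0.001, 0.001, 0.02], "grip": 0.025}, {"delta_rot": [0, 0, 0], "linear": [0, 0, 0.025], "grip": 0.025}, {"delta_rot": [0, 0, 0], "linear": [0, 0, 0.015], "grip": 0.025}, {"delta_rot": [0, 0, 0], "linear": [0, 0, 0.006], "grip": 0.025}, {"delta_rot": [0, 0, 0], "linear": [0, 0, 0], "grip": 0.025}, {"delta_rot": [0, 0, 0], "linear": [0, 0, 0], "grip": 0.025}, {"delta_rot": [0, 0, 0], "linear": [0, 0, 0], "grip": 0.025}])

```text
t: 16.15
tool_pos: [0.6574, 0.0534, 0.0192]
tool_rot: [3.142, 0.0, 0.002]
contact_force: [-0.6, -0.0, -0.2]
opening: 0.0328
grip_force: 29.9
```

Emit:
jog_arm(steps=[{"delta_rot": [0, 0, 0], "linear": [0, 0, 0], "grip": 0.044}, {"delta_rot": [0, 0, 0], "linear": [0, 0, 0], "grip": 0.044}, {"delta_rot": [0, 0, 0], "linear": [0, 0, 0], "grip": 0.044}, {"delta_rot": [0, 0, 0], "linear": [0, 0, -0.01], "grip": 0.05}, {"delta_rot": [0, 0, 0], "linear": [0, 0, -0.03], "grip": 0.06}, {"delta_rot": [0, 0, 0], "linear": [0, 0, -0.04], "grip": 0.06}, {"delta_rot": [0, 0, 0], "linear": [-0.02, -0.03, -0.03], "grip": 0.06}, {"delta_rot": [0, 0, 0], "linear": [-0.03, -0.04, 0], "grip": 0.06}, {"delta_rot": [0, 0, 0], "linear": [-0.03, -0.04, 0], "grip": 0.06}, {"delta_rot": [0, 0, 0], "linear": [-0.03, -0.04, 0], "grip": 0.06}])

```text
t: 17.15
tool_pos: [0.5461, 0.2045, 0.1298]
tool_rot: [-3.141, 0.001, -0.003]
contact_force: [0.8, 0.2, 0.0]
opening: 0.0601
grip_force: 0.0
```

Emit:
jog_arm(steps=[{"delta_rot": [0, 0, 0], "linear": [-0.02, -0.02, 0], "grip": 0.06}, {"delta_rot": [0, 0, 0], "linear": [0, 0, 0], "grip": 0.06}, {"delta_rot": [0, 0, 0], "linear": [0, 0, 0], "grip": 0.06}, {"delta_rot": [0, 0, 0], "linear": [0, 0, 0], "grip": 0.06}])

```text
t: 17.55
tool_pos: [0.5277, 0.2227, 0.129]
tool_rot: [3.142, -0.001, 0.002]
contact_force: [0.3, 0.1, -0.2]
opening: 0.0598
grip_force: 0.0
```

```bash
python3 - <<'E'
from h import *
im=look();cv2.imwrite("pics/end.png",cv2.resize(im[80:180,180:380],None,fx=4,fy=4)[:,:,::-1])
o=ctrl.get_obs();print(o["tool_pos"],o["contact_force"],np.abs(o["dq"]).max())
E
```

```text
[233.1 119. ] [ 17  17 218] top z 0.045 [0.6523 0.0515 0.04  ]
[276.7 121.8] [ 16  17 218] top z 0.044 [ 0.6453 -0.0378  0.04  ]
[320.5 124.5] [ 16  18 219] top z 0.044 [ 0.6383 -0.1272  0.04  ]
[393.5 216.8] [ 22  21 294] top z 0.034 [ 0.448  -0.2663  0.04  ]
[361.6 238.9] [ 18  17 228] top z 0.04 [ 0.405  -0.2015  0.04  ]
[286.4 248.3] [ 16  17 222] top z 0.04 [ 0.3885 -0.053   0.04  ]
[328.9 270.2] [ 17  17 233] top z 0.04 [ 0.3451 -0.1351  0.04  ]
[0.52781297 0.22245928 0.12877515] [-0.23983051  0.23720493 -0.29203871] 0.0066622552307542895
```

View pics/end.png

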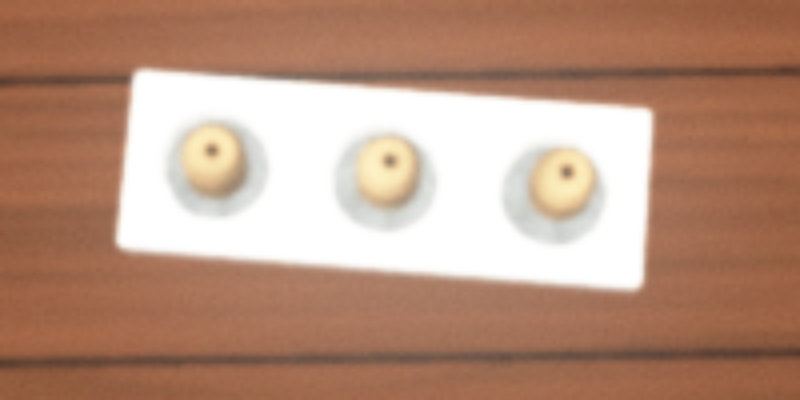

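The crop shows all three barrels upright in the wells, at (213,158), (388,170) and (563,182). Their tops are at 44–45 mm and the gripper is clear.

```bash
python3 -c "
from station import ctrl
print(ctrl.finish_job())"
```

```text
the job is handed in; nothing more can be done
None
```

The job is handed in at about 18 s: the last camera check showed all three barrel beads upright, one in each well, with the cube and disc left on the desk; no verdict came back.

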